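# Weigh out the sugar cones from the board

### The job

Switch the kitchen scale on with its green key and then set it to zero with the orange key, one key at a time and without pressing the red off key. Then carry the round board over by its grip block and tip it so that all four sugar cones slide off into the bowl on the scale, without touching them with the fingers or spilling any on the table. Set the empty board down flat on the bare table and leave the bowl on the scale's pan and everything else standing where it is.

Things in the scene. Friction and masses are not known exactly. Their poses are not given: they have to be found in the camera images.
- board: Round light-wood board, 170 mm across, flat and rimless, with a tall dark grip block on one side; four sugar cones stand on it. Origin: under the disc's centre at table level; z up, grip block towards the board's -x. Disc from z 12 to 26 mm on two feet and the block's foot. Block 26 mm wide (y), z 0 to 75 mm, from x=-70 to -170 mm. About 0.33 kg
- board_grip (a point): Point to grip the board by, inside its block: 100 mm from the disc's centre (towards -x), 56 mm above the table, 19 mm under the block's top; close the fingers along the board's y, 30 to 60 N is ample. Axes as the board's
- chunk1: One of the four loose dark-brown sugar cones (blunt cone 34 mm across the foot, 24 mm across the top, 28 mm tall, 30 g). Origin: under its foot; z up its axis
- chunk2: One of the four loose dark-brown sugar cones (blunt cone 34 mm across the foot, 24 mm across the top, 28 mm tall, 30 g). Origin: under its foot; z up its axis
- chunk3: One of the four loose dark-brown sugar cones (blunt cone 34 mm across the foot, 24 mm across the top, 28 mm tall, 30 g). Origin: under its foot; z up its axis
- chunk4: One of the four loose dark-brown sugar cones (blunt cone 34 mm across the foot, 24 mm across the top, 28 mm tall, 30 g). Origin: under its foot; z up its axis
- bowl: Blue glazed bowl, loose on the scale's round pan, 70 mm tall, mouth 210 mm across, foot 95 mm, wall 5 mm, 0.6 kg. Origin: under the centre of its foot
- bowl_rim (a point): Centre of the bowl's mouth at rim height (70 mm above its origin, about 112 mm above the table)
- scale: White kitchen scale, fixed: a 305 x 220 mm base 30 mm high with a round steel pan (170 mm across, top at 42 mm) and, on the end nearest the robot, a row of three round spring keys. Origin: on the table under the pan's centre; base from x=-205 to +100 mm, y +-110 mm; the keys stand at x=-158 mm, 60 mm apart along y, in any order
- scale_pan (a point): Centre of the top of the scale's pan
- key_green (a joint): The green key's travel: 0 up, 0.006 m fully down (5 N, firm stop); it springs back. It switches the scale on. A key counts as pressed from 4 mm
- key_green_top (a point): Centre of the green key's top face (28 mm across, pressed straight down; about 52 mm above the table)
- key_orange (a joint): The orange key's travel: 0 up, 0.006 m fully down (5 N, firm stop); it springs back. It sets it to zero. A key counts as pressed from 4 mm
- key_orange_top (a point): Centre of the orange key's top face (28 mm across, pressed straight down; about 52 mm above the table)
- key_red (a joint): The red key's travel: 0 up, 0.006 m fully down (5 N, firm stop); it springs back. It switches it off. A key counts as pressed from 4 mm
- key_red_top (a point): Centre of the red key's top face (28 mm across, pressed straight down; about 52 mm above the table)
- jarrito: Bystander: brown glazed jarrito, 80 mm across, 90 mm tall, loop handle 37 mm out at its +y. Origin: under its foot
- oil: Bystander: green glass oil bottle, 68 mm across, 260 mm tall. Origin: under its foot
- salt: Bystander: small marble salt cup, 60 mm across, 45 mm tall. Origin: under its foot
- tongs: Bystander: steel tongs clipped shut, 245 mm long along x, 34 mm wide, 22 mm high. Origin: under their middle
- lid: Bystander: orange silicone lid with flip-top spout, 170 mm across, 27 mm high. Origin: under its centre
Mind the look-alikes: they are no part of the job. There is more than one size of the bowl; the job needs the smaller.

How it is judged:
By the outcome, as a careful person would: the job done as asked, in the order asked, and still so for the second after the job is handed in, with the robot touching nothing.
It also fails if it takes over 72 s, if anything falls off the work surface, if the arm or the gripper's body presses on something with over 40 N, if the wrist force passes 120 N, or if a joint passes its speed limit or range.

### The arm

A 6-joint arm with a two-finger parallel gripper is mounted at the origin on the work surface. World frame = base frame: x ahead of the robot, y to its left, z up, the work surface at z = 0. Lengths are in m, angles in rad, forces in N, time in s.
With the tool pointing down it reaches from about 0.325 to 0.9 m from the base axis. Payload 3.5 kg.
Tool frame: the origin (TCP) lies at the very end of the fingers, on their centre line; the grasp point (between the pads) lies 19 mm behind it; z points along the fingers, y is the line along which they close (so a half turn about z gives the same grasp; the last joint's range is limited). The gripper opens to 85 mm and grips with 20 to 120 N. Pads are 22 mm wide; open, the fingers measure 114 mm over their backs; the gripper's body (76 mm by 85 mm) begins 54 mm behind the grasp point. The pads swing forward as they close: fully open they stand 13 mm farther back than shut.
Start: joints at [1.12, 0.276, -0.026, 1.268, 0, 1.467], TCP at [0.213, 0.588, 0.197] pointing down, gripper open.
Joint ranges: [-3.12, 3.12], [-0.85, 1.88], [-1.08, 1.24], [-1.95, 2.15], [-1.57, 1.53], [-3.14, 3.14]. Speed limits (rad/s): [2.57, 2.57, 3.14, 3.14, 3.14, 3.14].

### API

Orientations are given as a unit quaternion [x, y, z, w].
In Python, from plant import arm gives the robot as it stands.
- The arm moves only by the tool move_arm, never from a script. Its argument "steps" is a list of rows, each a list of 6 numbers: the shift along the tool's x, y, z in cm, then the turn, a rotation vector about the tool's x, y, z in rad. In form: [[x, y, z, rx, ry, rz], ...]. A call has 1 to 5 rows; each row is the pose to reach, as a shift and turn from the pose commanded when the call began, along the tool's axes at that moment; what a row does not reach only later rows make up. A row lasts 1/8 s, in which the tool goes at most 62.5 mm and 10.7 degrees, less where a joint would pass 70% of its speed; a pose out of reach is approached as far as the arm can. A call with a gripper value outside its range is refused whole. "jaw" is the closure, from 0 (fully open) to 1 (shut), set as the call begins (left out, the last holds). The fingers move at their own pace and stop on an object; "newtons" is the grip in N (left out, the last holds). Time passes only in rows, so rows that repeat a pose let the fingers close. It gives the time, the measured TCP pose, the force, the opening and the grip force at its end, in the units of the state.
- arm.state(): the state, without advancing time (a new reading comes with each control period).
- arm.snapshot(name): name is "scene" or "top"; returns (picture, depth): 400x640x3 uint8, red, green, blue; 400x640 float32, m along the optical axis (not along the pixel's ray), 0 where there is no reading.
- arm.camera_info(name): a dict with "fx", "fy", "cx", "cy" (pixels), "extrinsics" (4x4, takes a point from world to camera coordinates). Camera axes: x right, y down, z forward; pixel columns grow to the right and rows downward; lengths in m; the calibration is good to about 2 mm. A picture is of the moment at which its call begins. camera_info takes no time and is no camera call.
- arm.job_done(): hands the job in; it is judged then, once.
The state is a dict: "time_s": time; "q": joint angles; "qd": joint speeds; "effort": joint torques, N m; "position": TCP position; "ee_rot": TCP orientation; "wrist_force": force on the tool from outside, world axes, zero at the start; "torque": the same for the moment, N m; "width": opening from 0.0 (shut) to 1.0 (fully open); "finger_force": force on a finger pad.
Only numpy, scipy, OpenCV 4.12 (cv2) and the standard library are available. Lean on these libraries where they do the work, as an engineer would, in place of code of your own. Each camera call takes 0.05 s, during which the arm holds its last target. There are 200 camera calls.

## Working session

There is one attempt and no reset: what is moved stays moved. The work goes in short steps, Python scripts to look and compute and a tool call to move; the robot and the scene stay as the last step left them, time stands still between calls to the robot, and variables do not carry over. Pictures are saved under pics/ and viewed, at most 10 in all, crops included, and the job is handed in when it is done.

Besides the shell and the picture viewer there is one more tool, called as name([rows], argument=value, ...), one row to a line, values as JSON. move_arm: Moves the arm, as the interface text tells. Its arguments: {"type":"object","properties":{"steps":{"type":"array","items":{"type":"array","items":{"type":"number"}}},"jaw":{"type":"number"},"newtons":{"type":"number"}},"required":["steps"]}

```bash
mkdir -p pics
cat > h.py <<'E'
import numpy as np, cv2
from plant import arm
from scipy.spatial.transform import Rotation as R
def snap(n,f=None):
    p,d=arm.snapshot(n)
    if f: cv2.imwrite('pics/'+f,p[:,:,::-1])
    return p,d
def cloud(n,d):
    c=arm.camera_info(n); E=np.array(c['extrinsics'])
    v,u=np.mgrid[:d.shape[0],:d.shape[1]]
    P=np.stack([(u-c['cx'])/c['fx']*d,(v-c['cy'])/c['fy']*d,d],-1)
    W=(P-E[:3,3])@E[:3,:3]; W[d==0]=np.nan
    return W
def ray(n,u,v,z):
    c=arm.camera_info(n); E=np.array(c['extrinsics'])
    o=-E[:3,:3].T@E[:3,3]; r=E[:3,:3].T@np.array([(u-c['cx'])/c['fx'],(v-c['cy'])/c['fy'],1])
    return o+r*(z-o[2])/r[2]
def delta(pos,rot=None):
    "shift cm in tool axes and rotvec to reach the target"
    s=arm.state(); q=R.from_quat(s['ee_rot'])
    sh=q.inv().apply(np.array(pos)-s['position'])*100
    rv=(q.inv()*rot).as_rotvec() if rot is not None else np.zeros(3)
    return np.round(np.r_[sh,rv],3)
E
python3 - <<'E'
from h import *
for n in('top','scene'):
    p,d=snap(n,n+'0.png'); np.savez('pics/'+n,p=p,d=d)
    c=arm.camera_info(n);print(n,c)
print(arm.state())
E
```

```text
top {'fx': 383.5940539304565, 'fy': 383.5940539304565, 'cx': 324.1930250038305, 'cy': 206.39994140558372, 'extrinsics': array([[ 7.88557602e-04, -9.99984043e-01, -5.59392989e-03,
         1.04886287e-02],
       [-9.88132587e-01,  8.00481031e-05, -1.53603335e-01,
         5.05344123e-01],
       [ 1.53601332e-01,  5.64866949e-03, -9.88116756e-01,
         1.53005143e+00],
       [ 0.00000000e+00,  0.00000000e+00,  0.00000000e+00,
         1.00000000e+00]])}
scene {'fx': 378.999761330517, 'fy': 378.999761330517, 'cx': 317.9199965683895, 'cy': 197.2554930625445, 'extrinsics': array([[-0.7569012 ,  0.65341088, -0.01244177,  0.38629289],
       [ 0.50829251,  0.57661858, -0.63964814, -0.18343176],
       [-0.4107789 , -0.4904745 , -0.76856715,  1.446685  ],
       [ 0.        ,  0.        ,  0.        ,  1.        ]])}
{'time_s': 0.1, 'q': array([ 1.11959533e+00,  2.77083077e-01, -2.77521541e-02,  1.26798995e+00,
       -2.30582070e-06,  1.46742537e+00]), 'qd': array([ 2.61519093e-03, -2.61139167e-03,  3.91208846e-03, -7.92940195e-04,
        7.58464698e-05, -1.17620816e-03]), 'effort': array([ 3.23065588e-04, -4.46711040e+01,  2.96127874e+01,  8.49711243e-03,
       -1.05955783e-04,  1.72079311e-06]), 'position': array([0.21268962, 0.58687243, 0.19545138]), 'ee_rot': array([ 1.73039534e-01,  9.84914357e-01, -9.75993710e-04, -2.76586848e-04]), 'wrist_force': array([0.16631575, 0.46920043, 0.33554943]), 'torque': array([0.01748407, 0.03812018, 0.00168616]), 'finger_force': 0.0, 'width': 1.0036865520997846}
```

View pics/top0.png

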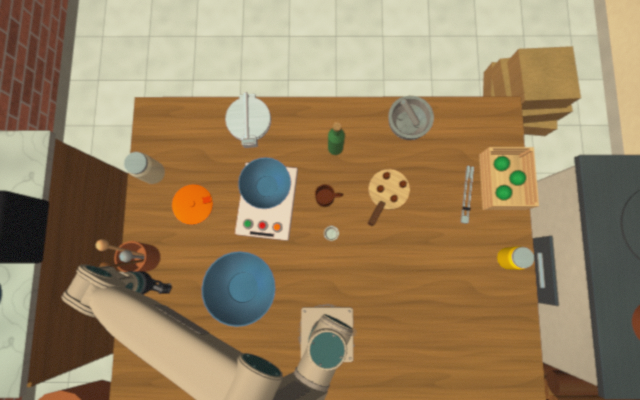

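View pics/scene0.png

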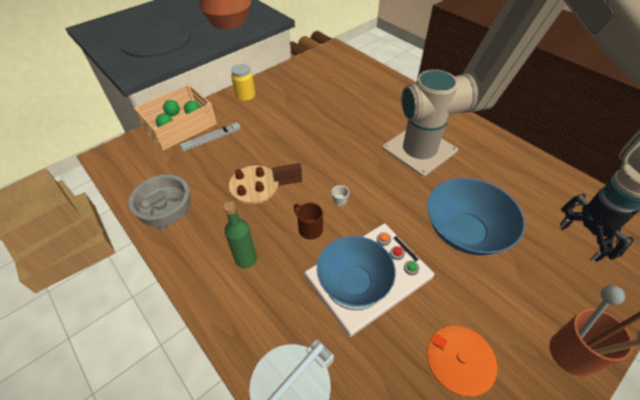

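The top view shows the keys at green (248,224), red (263,225) and orange (278,227). The scale bowl is at (265,183) and the board at (389,189), with its grip block at (377,213). The salt cup is at (331,233), the jarrito at (326,195) and the oil at (336,140). The arm is on the left near the big bowl.

```bash
cat > m.py <<'E'
from h import *
def blob(n,p,W,lo,hi,box):
    hsv=cv2.cvtColor(p,cv2.COLOR_RGB2HSV); m=cv2.inRange(hsv,lo,hi)
    x0,y0,x1,y1=box; k=np.zeros_like(m);k[y0:y1,x0:x1]=m[y0:y1,x0:x1]
    return k
E
python3 - <<'E'
from m import *
for n,bx in(('top',{'keys':(238,212,292,238),'board':(360,165,420,215),'blk':(364,198,390,230),'bowl':(230,150,295,212)}),('scene',{'keys':(370,225,425,278),'board':(220,160,285,208),'blk':(268,158,306,192),'bowl':(310,230,400,310)})):
    z=np.load(f'pics/{n}.npz');p,d=z['p'],z['d'];W=cloud(n,d)
    H=[('green',(45,80,40),(85,255,255),'keys',.052),('orange',(7,120,150),(20,255,255),'keys',.052),('redlo',(0,120,60),(5,255,255),'keys',.052),('redhi',(172,120,60),(180,255,255),'keys',.052),
       ('disc',(12,50,150),(28,150,255),'board',.026),('blk',(0,60,20),(20,255,85),'blk',.075),('bowl',(95,60,30),(120,255,255),'bowl',.112)]
    for nm,lo,hi,b,h in H:
        k=blob(n,p,W,lo,hi,bx[b]); nn,l,st,ce=cv2.connectedComponentsWithStats(k)
        for i in range(1,nn):
            if st[i,4]>15:
                cs,_=cv2.findContours((l==i).astype(np.uint8),0,1)
                e=cv2.fitEllipse(cs[0]) if len(cs[0])>5 else None
                w=W[l==i]; print(n,nm,st[i,4],ce[i].round(1),'ray',ray(n,*ce[i],h).round(4),'ell',ray(n,*e[0],h).round(4) if e else '','zmax',np.nanpercentile(w[:,2],90).round(3),'med',np.nanmedian(w,0).round(3), 'minrect',cv2.minAreaRect(cs[0]))
    # chunks
    k=blob(n,p,W,(0,60,10),(20,255,110),bx['board']); nn,l,st,ce=cv2.connectedComponentsWithStats(k)
    for i in range(1,nn):
        if st[i,4]>8: print(n,'chunk',st[i,4],ray(n,*ce[i],.045).round(3))
    # height-based
    for nm,b,z0,z1 in(('blkH','blk',.066,.085),('discH','board',.02,.032),('rimH','bowl',.105,.12)):
        x0,y0,x1,y1=bx[b];w=W[y0:y1,x0:x1].reshape(-1,3);w=w[(w[:,2]>z0)&(w[:,2]<z1)]
        if len(w)>5:
            c,sz,a=cv2.minAreaRect((w[:,:2]*1000).astype(np.float32)); print(n,nm,len(w),np.round(c,1),np.round(sz,1),a,w.mean(0).round(4), w.min(0).round(3),w.max(0).round(3))
E
python3 - <<'E'
import cv2,numpy as np
a=cv2.imread('pics/top0.png')[130:250,225:425];b=cv2.imread('pics/scene0.png')[155:275,215:415]
cv2.imwrite('pics/c.png',np.vstack([cv2.resize(i,None,fx=2.5,fy=2.5,interpolation=2) for i in (a,b)]))
E
```

```text
top green 34 [247.1 223.2] ray [0.4348 0.3216 0.052 ] ell [0.4347 0.3216 0.052 ] zmax 0.057 med [0.435 0.322 0.052] minrect ((247.0000457763672, 223.0000457763672), (5.656853675842285, 5.656853675842285), 45.0)
top orange 40 [276.5 226.8] ray [0.4202 0.2025 0.052 ] ell [0.4202 0.2025 0.052 ] zmax 0.057 med [0.42  0.203 0.051] minrect ((276.5000305175781, 227.00003051757812), (6.363960266113281, 6.363960266113281), 45.0)
top orange 23 [243.5 236.6] ray [0.3807 0.3342 0.052 ] ell [0.3811 0.3312 0.052 ] zmax 0.005 med [0.383 0.347 0.001] minrect ((244.5, 236.5), (1.0, 13.0), 90.0)
top redlo 38 [261.8 225. ] ray [0.4276 0.2621 0.052 ] ell [0.4276 0.2619 0.052 ] zmax 0.056 med [0.427 0.261 0.05 ] minrect ((262.0, 225.0), (6.0, 6.0), 90.0)
top disc 1172 [388.7 188.6] ray [ 0.582  -0.2572  0.026 ] ell [ 0.5835 -0.2581  0.026 ] zmax 0.031 med [ 0.581 -0.259  0.026] minrect ((388.7940979003906, 188.67645263671875), (41.84565353393555, 40.473663330078125), 30.963754653930664)
top bowl 1963 [264.4 182.6] ray [0.589  0.2458 0.112 ] ell [0.5891 0.2458 0.112 ] zmax 0.101 med [0.6   0.254 0.067] mi
[... 2061 characters left out ...]
 0.2514 0.112 ] ell [0.595  0.2515 0.112 ] zmax 0.106 med [0.574 0.235 0.069] minrect ((355.5, 270.5), (69.0, 77.0), 90.0)
scene chunk 197 [ 0.503 -0.213  0.045]
scene chunk 56 [ 0.608 -0.307  0.045]
scene chunk 52 [ 0.548 -0.269  0.045]
scene chunk 54 [ 0.588 -0.214  0.045]
scene chunk 59 [ 0.643 -0.239  0.045]
scene blkH 190 [ 481.4 -198.7] [29.3 99.8] 62.99421310424805 [ 0.482 -0.198  0.073] [ 0.434 -0.229  0.066] [ 0.53  -0.165  0.079]
scene discH 1129 [ 587.3 -255.6] [167.5 166.9] 6.6923828125 [ 0.5895 -0.2492  0.0254] [ 0.496 -0.341  0.02 ] [ 0.671 -0.173  0.032]
scene rimH 610 [591.5 246.2] [206.9 206.8] 57.500404357910156 [0.5817 0.2391 0.1101] [0.487 0.142 0.105] [0.695 0.349 0.116]
```

View pics/c.png

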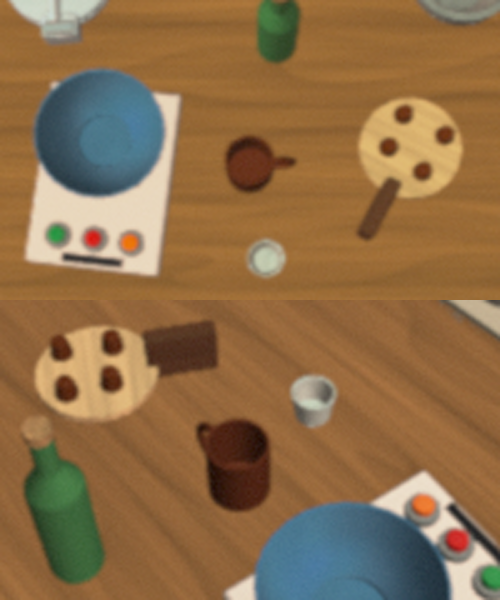

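Averaging both views gives the positions. The green key is at (.437,.323), red at (.430,.263) and orange at (.4225,.204). The scale bowl's mouth is at (.590,.246). The board centre is at (.585,-.257) with yaw about -28°, and its grip point is at (.497,-.2095).

Run:
```python
from h import *
print(delta([.4367,.3226,.075]), delta([.4225,.2038,.075]))
```

```text
[-30.07  -17.185  12.074   0.      0.      0.   ] [-32.784 -28.837  12.097   0.      0.      0.   ]
```

move_arm([
  [-5,-2.9,0,0,0,0],
  [-10,-5.7,0,0,0,0],
  [-15,-8.6,0,0,0,0],
  [-20,-11.5,0,0,0,0],
  [-25,-14.3,0,0,0,0],
], jaw=1, newtons=40)

```text
time_s: 0.72
position: [0.3999, 0.3662, 0.1961]
ee_rot: [0.173, 0.985, -0.0, -0.0]
wrist_force: [0.6, 0.6, 0.4]
width: -0.003
finger_force: 0.0
```

move_arm([
  [-5.07,-2.89,0,0,0,0],
  [-5.07,-2.89,4,0,0,0],
  [-5.07,-2.89,8,0,0,0],
  [-5.07,-2.89,12,0,0,0],
  [-5.07,-2.89,12,0,0,0],
])

```text
time_s: 1.35
position: [0.4334, 0.3212, 0.0728]
ee_rot: [0.173, 0.985, -0.003, -0.004]
wrist_force: [-0.4, 0.2, -0.7]
width: 0.006
finger_force: 0.0
```

Run:
```python
from h import *
s=arm.state();print(s['time_s'],s['position'],s['ee_rot'],s['wrist_force'],s['width'],s['q'])
print(delta([.4367,.3226,.052]))
```

```text
1.35 [0.43339352 0.32121388 0.07282247] [ 0.17312804  0.98488879 -0.00290952 -0.00350528] [-0.36232988  0.1665468  -0.66714114] 0.005580301754804047 [ 5.17971342e-01  2.30555529e-01 -3.63554297e-01  9.85797473e-01
 -7.41459130e-06  8.65984604e-01]
[-0.276  0.258  2.079  0.     0.     0.   ]
```

move_arm([
  [-0.2,0.2,1.2,0,0,0],
  [-0.2,0.2,1.8,0,0,0],
  [-0.2,0.2,2.2,0,0,0],
  [-0.2,0.2,2.5,0,0,0],
  [-0.2,0.2,2.5,0,0,0],
])

```text
time_s: 1.98
position: [0.4397, 0.3247, 0.0516]
ee_rot: [0.173, 0.985, 0.0, 0.0]
wrist_force: [-0.4, 0.2, -0.3]
width: -0.002
finger_force: 0.0
```

move_arm([
  [0.2,-0.2,0.2,0,0,0],
  [0.2,-0.2,0.4,0,0,0],
  [0.2,-0.2,0.5,0,0,0],
  [0.2,-0.2,0.5,0,0,0],
  [0.2,-0.2,0.5,0,0,0],
])

```text
time_s: 2.6
position: [0.4372, 0.3235, 0.0466]
ee_rot: [0.173, 0.985, 0.0, 0.0]
wrist_force: [0.4, 0.4, -0.1]
width: 0.002
finger_force: 0.0
```

move_arm([
  [0,0,0.1,0,0,0],
  [0,0,0.2,0,0,0],
  [0,0,0.2,0,0,0],
])

```text
time_s: 2.98
position: [0.437, 0.3234, 0.0444]
ee_rot: [0.173, 0.985, -0.0, -0.0]
wrist_force: [-0.2, -0.5, -0.4]
width: -0.004
finger_force: 0.0
```

Run:
```python
from h import *
s=arm.state();print(s['position'],s['wrist_force'])
a,_=snap('top');p,d=snap('scene')
cv2.imwrite('pics/k1.png',np.hstack([cv2.resize(i[:,:,::-1],(400,400),interpolation=2) for i in (a[190:260,220:290],p[215:295,370:450])]))
```

```text
[0.43704493 0.32342152 0.04438401] [-0.2367946  -0.52000647 -0.41025401]
```

View pics/k1.png

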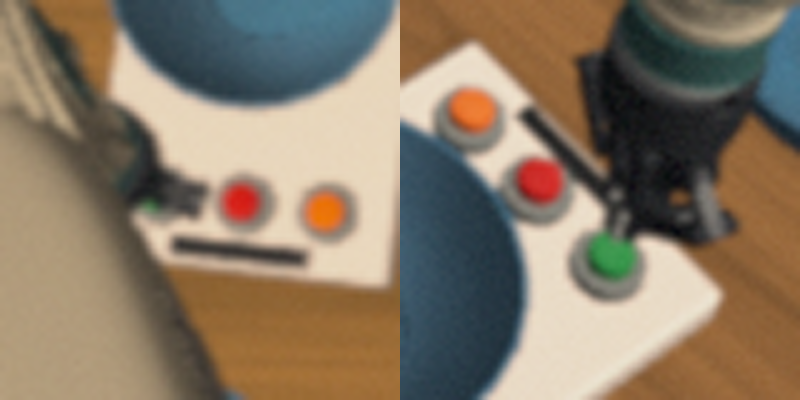

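The tip looks to be on or beside the edge of the green key on the red-key side, at top crop (200,200) and scene crop (618,228). I'll measure it with depth.

Run:
```python
from h import *
for n,(x0,y0,x1,y1) in(('top',(235,205,262,240)),('scene',(395,235,440,275))):
    p,d=snap(n);W=cloud(n,d)[y0:y1,x0:x1].reshape(-1,3);c=p[y0:y1,x0:x1].reshape(-1,3)
    dark=c.max(1)<110
    for a,b in((.035,.055),(.055,.07),(.07,.09),(.09,.11)):
        m=dark&(W[:,2]>a)&(W[:,2]<b)&(abs(W[:,0]-.437)<.06)&(abs(W[:,1]-.323)<.06)
        if m.sum()>2: print(n,a,b,m.sum(),np.median(W[m],0).round(3),W[m].min(0).round(3),W[m].max(0).round(3))
s=arm.state();print(R.from_quat(s['ee_rot']).as_matrix().round(3))
print([ (ray('top',256,225,z).round(3),ray('scene',414,260,z).round(3)) for z in(.03,.05,.07)])
```

```text
top 0.035 0.055 6 [0.397 0.275 0.036] [0.392 0.267 0.035] [0.428 0.326 0.049]
scene 0.035 0.055 19 [0.451 0.322 0.044] [0.395 0.273 0.035] [0.46  0.332 0.05 ]
scene 0.09 0.11 32 [0.447 0.325 0.1  ] [0.439 0.309 0.09 ] [0.45  0.335 0.109]
[[-0.94   0.341  0.   ]
 [ 0.341  0.94   0.   ]
 [-0.     0.    -1.   ]]
[(array([0.43 , 0.289, 0.03 ]), array([0.407, 0.31 , 0.03 ])), (array([0.428, 0.286, 0.05 ]), array([0.419, 0.315, 0.05 ])), (array([0.426, 0.282, 0.07 ]), array([0.431, 0.32 , 0.07 ]))]
```

Run:
```python
from h import *
for n in('top','scene'):
    p,d=snap(n);W=cloud(n,d).reshape(-1,3);c=p.reshape(-1,3)
    g=(c.max(1).astype(int)-c.min(1)<70)
    for a in np.arange(.034,.16,.012):
        m=g&(W[:,2]>a)&(W[:,2]<a+.012)&(abs(W[:,0]-.437)<.07)&(abs(W[:,1]-.323)<.07)
        if a<.055: m&=(c.max(1)<140)
        if m.sum()>2: print(n,a.round(3),m.sum(),np.median(W[m],0).round(3),W[m].min(0).round(3),W[m].max(0).round(3))
p,d=snap('scene');W=cloud('scene',d)
for v in range(250,276,2): print(v,[f"{W[v,u,2]*1000:.0f}" for u in range(402,428,2)])
```

```text
top 0.034 16 [0.401 0.296 0.036] [0.389 0.259 0.034] [0.424 0.331 0.046]
top 0.046 3 [0.424 0.326 0.048] [0.42  0.315 0.046] [0.427 0.326 0.052]
top 0.07 3 [0.505 0.258 0.08 ] [0.505 0.254 0.075] [0.506 0.267 0.08 ]
top 0.082 9 [0.503 0.269 0.091] [0.499 0.254 0.084] [0.507 0.288 0.093]
top 0.094 10 [0.497 0.278 0.103] [0.493 0.258 0.101] [0.505 0.29  0.106]
top 0.106 21 [0.495 0.278 0.112] [0.487 0.254 0.107] [0.504 0.305 0.115]
top 0.13 3 [0.415 0.304 0.138] [0.415 0.3   0.135] [0.418 0.304 0.138]
top 0.154 10 [0.423 0.279 0.163] [0.404 0.265 0.157] [0.431 0.292 0.166]
scene 0.034 117 [0.447 0.313 0.041] [0.413 0.253 0.034] [0.459 0.342 0.046]
scene 0.046 24 [0.447 0.313 0.05 ] [0.43  0.256 0.046] [0.452 0.335 0.055]
scene 0.07 6 [0.505 0.26  0.08 ] [0.447 0.255 0.073] [0.506 0.327 0.082]
scene 0.082 50 [0.502 0.274 0.089] [0.438 0.253 0.082] [0.507 0.336 0.094]
scene 0.094 58 [0.499 0.279 0.1  ] [0.442 0.254 0.094] [0.507 0.335 0.106]
scene 0.106 74 [0.494 0.284 0.11 ] [0.442 0.254 0.106] [0.507 0.334 0.118]
scene 0.118 24 [0.449 0.322 0.127] [0.434 0.295 0.118] [0.459 0.344 0.13 
[... 650 characters left out ...]
138', '147', '151', '166']
260 ['27', '31', '30', '28', '85', '94', '98', '106', '131', '137', '147', '159', '166']
262 ['31', '29', '44', '51', '53', '89', '89', '95', '89', '133', '141', '152', '163']
264 ['28', '39', '44', '53', '50', '51', '50', '42', '28', '30', '30', '30', '-1']
266 ['28', '41', '45', '49', '52', '49', '49', '48', '40', '29', '27', '29', '30']
268 ['30', '43', '48', '52', '51', '50', '51', '43', '40', '29', '28', '29', '33']
270 ['29', '34', '44', '42', '45', '48', '43', '43', '41', '30', '29', '31', '25']
272 ['31', '28', '40', '43', '38', '41', '43', '42', '31', '28', '29', '34', '27']
274 ['29', '28', '31', '33', '38', '38', '37', '27', '30', '29', '28', '31', '28']
```

The depth map puts the real fingertips at z ≈ 0.085, not 0.044. I'll check whether that offset was already there at the start.

Run:
```python
from h import *
z=np.load('pics/scene.npz');W=cloud('scene',z['d']);c=z['p']
w=W[185:265,560:640].reshape(-1,3);c=c[185:265,560:640].reshape(-1,3)
m=(c.max(1)<70)&(w[:,2]>.1);w=w[m];o=np.argsort(w[:,2])
print(w[o[[0,3,6,10,15,25,40,60,100,150]]].round(3))
```

```text
[[0.205 0.544 0.247]
 [0.203 0.544 0.25 ]
 [0.237 0.633 0.254]
 [0.203 0.544 0.254]
 [0.236 0.633 0.257]
 [0.238 0.637 0.259]
 [0.202 0.545 0.262]
 [0.208 0.54  0.267]
 [0.237 0.634 0.276]
 [0.242 0.638 0.29 ]]
```

move_arm([
  [0,0,0.8,0,0,0],
  [0,0,1.6,0,0,0],
  [0,0,2.2,0,0,0],
  [0,0,2.6,0,0,0],
  [0,0,2.6,0,0,0],
])

```text
time_s: 3.95
position: [0.4368, 0.3232, 0.018]
ee_rot: [0.173, 0.985, -0.0, -0.0]
wrist_force: [-0.2, 0.5, -0.2]
width: 0.001
finger_force: 0.0
```

The offset of about 38-40 mm along the tool axis was there from the start. I'll go down until I feel the key.

move_arm([
  [0,0,0.2,0,0,0],
  [0,0,0.4,0,0,0],
  [0,0,0.6,0,0,0],
  [0,0,0.6,0,0,0],
])

```text
time_s: 4.45
position: [0.4375, 0.3237, 0.0128]
ee_rot: [0.173, 0.985, 0.0, 0.0]
wrist_force: [-1.1, -0.4, 4.2]
width: 0.002
finger_force: 1.9
```

move_arm([
  [0,0,0.15,0,0,0],
  [0,0,0.15,0,0,0],
])

```text
time_s: 4.7
position: [0.4375, 0.3237, 0.0113]
ee_rot: [0.173, 0.985, 0.0, 0.0]
wrist_force: [-1.2, -1.3, 4.3]
width: 0.001
finger_force: 2.4
```

move_arm([
  [0,0,0.15,0,0,0],
  [0,0,0.15,0,0,0],
])

```text
time_s: 4.95
position: [0.4375, 0.3237, 0.0111]
ee_rot: [0.173, 0.985, 0.0, 0.0]
wrist_force: [-2.9, -2.4, 13.0]
width: 0.0
finger_force: 6.8
```

move_arm([
  [0,0,0.1,0,0,0],
  [0,0,0.1,0,0,0],
])

```text
time_s: 5.2
position: [0.4376, 0.3238, 0.011]
ee_rot: [0.173, 0.985, 0.0, 0.0]
wrist_force: [-5.4, -3.7, 18.8]
width: -0.003
finger_force: 9.7
```

The green key is at its firm stop, and the true tip sits 35 mm above the reported TCP. Next I lift and go to the orange key.

move_arm([
  [0,0,-2,0,0,0],
  [0,0,-4,0,0,0],
  [0,0,-4,0,0,0],
  [-1.3,-5.9,-4,0,0,0],
  [-2.7,-11.8,-4,0,0,0],
])

```text
time_s: 5.82
position: [0.4214, 0.2022, 0.0472]
ee_rot: [0.172, 0.985, -0.0, -0.0]
wrist_force: [0.5, -0.7, 0.7]
width: -0.002
finger_force: 0.0
```

move_arm([
  [0,0,0,0,0,0],
  [0,0,1.2,0,0,0],
  [0,0,2.4,0,0,0],
  [0,0,3.2,0,0,0],
  [0,0,3.2,0,0,0],
])

```text
time_s: 6.45
position: [0.4214, 0.2039, 0.0156]
ee_rot: [0.172, 0.985, -0.0, -0.001]
wrist_force: [-1.5, -0.0, 2.2]
width: 0.002
finger_force: 1.1
```

move_arm([
  [0,0,0.2,0,0,0],
  [0,0,0.4,0,0,0],
  [0,0,0.6,0,0,0],
  [0,0,0.7,0,0,0],
  [0,0,0.7,0,0,0],
])

```text
time_s: 7.08
position: [0.4222, 0.2039, 0.0111]
ee_rot: [0.173, 0.985, 0.001, -0.0]
wrist_force: [-6.3, 1.2, 15.4]
width: -0.001
finger_force: 7.6
```

move_arm([
  [0,0,-4,0,0,0],
  [0,0,-8,0,0,0],
  [-1,-1.8,-12,0,0,0],
  [-3.6,-6.2,-13,0,0,0],
  [-6.2,-10.6,-13,0,0,0],
])

```text
time_s: 7.7
position: [0.4467, 0.0811, 0.1413]
ee_rot: [0.172, 0.985, -0.0, 0.003]
wrist_force: [0.8, 0.4, -0.5]
width: 0.002
finger_force: 0.0
```

move_arm([
  [-2.6,-4.4,0,0,0,0],
  [-5.2,-8.8,0,0,0,0.04],
  [-7.8,-13.2,0,0,0,0.08],
  [-10.4,-17.6,0,0,0,0.12],
  [-13,-22,0,0,0,0.145],
], jaw=0)

```text
time_s: 8.32
position: [0.4921, -0.1711, 0.1395]
ee_rot: [0.245, 0.97, -0.001, 0.001]
wrist_force: [0.5, 0.1, 0.7]
width: 1.003
finger_force: 0.0
```

```bash
cat > t.py <<'E'
from h import *
def pose(grip,psi,th=0):
    "tool pose: grasp of board with yaw psi deg, tilt th deg (disc down)"
    b=R.from_euler('ZY',[psi,th],degrees=True); return b*R.from_quat([0,1,0,0])
E
python3 - <<'E'
from t import *
s=arm.state();print(s['time_s'],s['position'],s['q'])
print(delta([.497,-.2095,.002],pose(0,-28.3)))
print(pose(0,-28.3).as_matrix().round(2))
a,_=snap('top');p,d=snap('scene')
cv2.imwrite('pics/g1.png',np.hstack([cv2.resize(i[:,:,::-1],(400,400),interpolation=2) for i in (a[150:250,320:420],p[110:230,210:330])]))
E
```

```text
8.325 [ 0.49207256 -0.17110029  0.13949424] [-4.58141393e-01  1.30270879e-01 -3.31770683e-01  1.10721117e+00
 -9.84529322e-04  3.62060985e-02]
[-2.2340e+00 -3.1340e+00  1.3756e+01 -1.0000e-03  2.0000e-03 -0.0000e+00]
[[-0.88  0.47  0.  ]
 [ 0.47  0.88  0.  ]
 [ 0.    0.   -1.  ]]
```

View pics/g1.png

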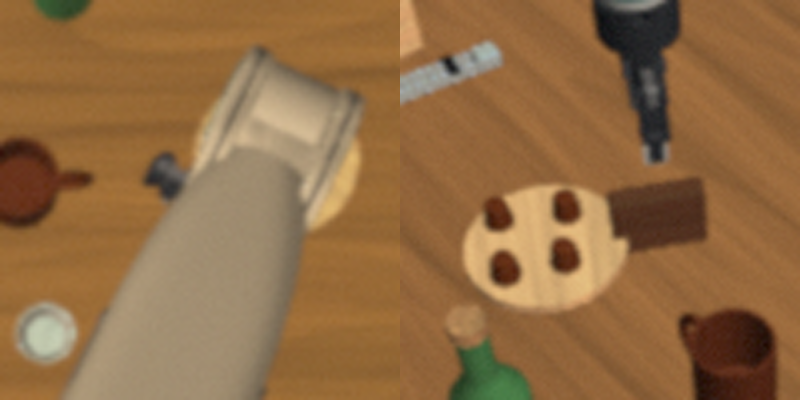

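The gripper is above the block at scene crop (655,155), and the cones are undisturbed. I'll settle over the grip point.

move_arm([
  [-1,-1.4,2,0,0,0],
  [-2,-2.8,4,0,0,0],
  [-2,-2.8,5,0,0,0],
  [-2,-2.8,5,0,0,0],
])

```text
time_s: 8.93
position: [0.495, -0.2016, 0.0886]
ee_rot: [0.244, 0.97, 0.0, -0.001]
wrist_force: [-0.4, -0.5, 0.2]
width: 1.0
finger_force: 0.0
```

Run:
```python
from t import *
s=arm.state();print(s['position'])
print(delta([.497,-.2095,.002],pose(0,-28.3)))
```

```text
[ 0.49504742 -0.20160778  0.08861795]
[-5.66e-01 -6.04e-01  8.66e+00  0.00e+00 -2.00e-03  2.00e-03]
```

move_arm([
  [-0.6,-0.6,3,0,0,0],
  [-0.6,-0.6,6,0,0,0],
  [-0.6,-0.6,8,0,0,0],
  [-0.6,-0.6,8.7,0,0,0],
  [-0.6,-0.6,8.7,0,0,0],
])

```text
time_s: 9.55
position: [0.4988, -0.2105, 0.003]
ee_rot: [0.244, 0.97, -0.0, 0.0]
wrist_force: [-0.2, 0.6, -0.4]
width: 0.997
finger_force: 0.0
```

move_arm([
  [0,0,0,0,0,0],
  [0,0,0,0,0,0],
  [0,0,0,0,0,0],
  [0,0,0,0,0,0],
  [0,0,0,0,0,0],
], jaw=1, newtons=60)

```text
time_s: 10.18
position: [0.4988, -0.2115, 0.0031]
ee_rot: [0.244, 0.97, -0.0, 0.0]
wrist_force: [-3.0, -2.3, 4.2]
width: 0.292
finger_force: 59.8
```

Run:
```python
from t import *
s=arm.state();print(s['position'],s['q'],s['wrist_force'],s['torque'],R.from_quat(s['ee_rot']).as_matrix().round(3))
a,_=snap('top');p,d=snap('scene')
cv2.imwrite('pics/g2.png',cv2.resize(p[110:230,210:330,::-1],(400,400),interpolation=2))
```

```text
[ 0.49879991 -0.21147412  0.00311515] [-5.19872279e-01  3.08729753e-01 -4.33551193e-01  8.27535510e-01
 -7.55312946e-04 -2.67715373e-02] [-3.00902989 -2.29062235  4.21775362] [-0.15293193  0.27256596 -0.01256972] [[-0.881  0.473  0.   ]
 [ 0.473  0.881 -0.001]
 [-0.001 -0.001 -1.   ]]
```

View pics/g2.png

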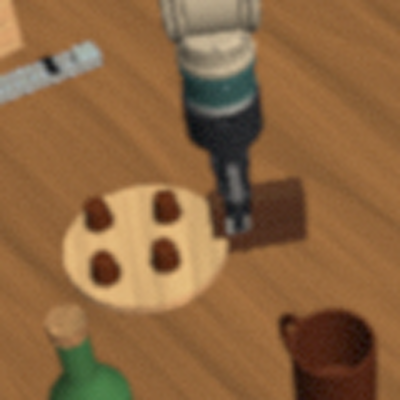

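The block is gripped at 60 N with about 25 mm opening, and the cones are still standing. I'll lift gently and swing the board in place.

move_arm([
  [0,0,-0.6,0,0,0],
  [0,0,-1.6,0,0,0],
  [0,0,-3.2,0,0,0],
  [0,0,-5.2,0,0,0],
  [0,0,-7.2,0,0,0],
])

```text
time_s: 10.9
position: [0.4984, -0.2106, 0.0757]
ee_rot: [0.244, 0.97, 0.0, -0.0]
wrist_force: [0.2, 0.9, -5.3]
width: 0.293
finger_force: 59.3
```

move_arm([
  [0,0,-2,0,0,0],
  [0,0,-4.5,0,0,0],
  [0,0,-7,0,0,0],
  [0,0,-9,0,0,0],
  [0,0,-10,0,0,0],
])

```text
time_s: 11.52
position: [0.4991, -0.211, 0.1764]
ee_rot: [0.244, 0.97, -0.0, 0.001]
wrist_force: [-0.4, 0.3, -6.5]
width: 0.298
finger_force: 59.2
```

Run:
```python
from t import *
s=arm.state();print(s['position'],s['q'],s['wrist_force'],s['torque'])
p,d=snap('scene');W=cloud('scene',d)
w=W[100:215,200:330].reshape(-1,3);c=p[100:215,200:330].reshape(-1,3)
hsv=cv2.cvtColor(p[100:215,200:330],cv2.COLOR_RGB2HSV);m=cv2.inRange(hsv,(12,50,150),(28,150,255)).ravel()>0
m&=(w[:,2]>.12)&(w[:,2]<.25);w=w[m]
A=np.c_[w[:,:2],np.ones(len(w))];k=np.linalg.lstsq(A,w[:,2],rcond=None)[0];print(len(w),w.mean(0),k)
d_=np.array([.88,-.474]);print('slope along d deg',np.degrees(np.arctan(k[:2]@d_)),'lat',np.degrees(np.arctan(k[:2]@[.474,.88])))
cv2.imwrite('pics/l1.png',cv2.resize(p[60:230,180:350,::-1],(500,500),interpolation=2))
```

```text
[ 0.49912321 -0.21104545  0.1764446 ] [-5.19446468e-01  1.39772532e-01 -2.39180743e-01  1.18941932e+00
  1.75782975e-04 -2.67452160e-02] [-0.4321185   0.34807433 -6.46620658] [ 0.14908008  0.22252008 -0.02539538]
1297 [ 0.59198957 -0.24318156  0.1982912 ] [-0.00217386 -0.01375399  0.19623339]
slope along d deg 0.26392492892901676 lat -0.7524748585192312
```

View pics/l1.png

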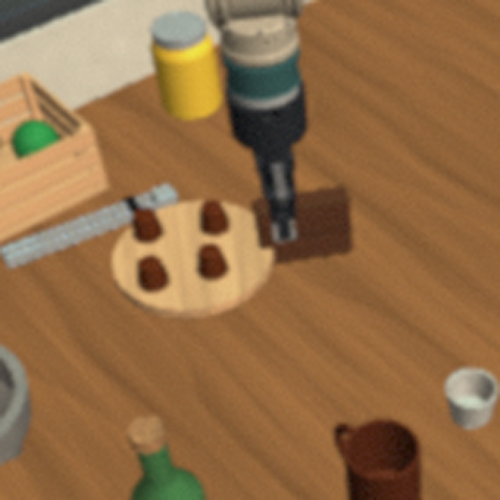

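The board is level (0.3°) with the disc top at z≈0.198, and all four cones are standing. Now I swing the board to point to +y.

move_arm([
  [0,0,0,0,0,-0.03],
  [0,0,0,0,0,-0.09],
  [0,0,0,0,0,-0.18],
  [0,0,0,0,0,-0.28],
  [0,0,0,0,0,-0.38],
])

```text
time_s: 12.2
position: [0.4974, -0.2103, 0.1729]
ee_rot: [0.054, 0.999, 0.001, -0.001]
wrist_force: [-0.2, 0.5, -6.6]
width: 0.299
finger_force: 59.2
```

move_arm([
  [0,0,0,0,0,-0.1],
  [0,0,0,0,0,-0.2],
  [0,0,0,0,0,-0.3],
  [0,0,0,0,0,-0.4],
  [0,0,0,0,0,-0.5],
])

```text
time_s: 12.82
position: [0.4974, -0.2105, 0.1729]
ee_rot: [-0.195, 0.981, 0.001, -0.001]
wrist_force: [0.1, -0.3, -5.5]
width: 0.293
finger_force: 59.2
```

move_arm([
  [0,0,0,0,0,-0.1],
  [0,0,0,0,0,-0.2],
  [0,0,0,0,0,-0.3],
  [0,0,0,0,0,-0.4],
  [0,0,0,0,0,-0.5],
])

```text
time_s: 13.45
position: [0.4976, -0.2107, 0.173]
ee_rot: [-0.431, 0.902, 0.001, -0.001]
wrist_force: [0.4, 0.1, -5.5]
width: 0.296
finger_force: 59.2
```

move_arm([
  [0,0,0,0,0,-0.1],
  [0,0,0,0,0,-0.2],
  [0,0,0,0,0,-0.3],
  [0,0,0,0,0,-0.4],
  [0,0,0,0,0,-0.5],
])

```text
time_s: 14.08
position: [0.4978, -0.2108, 0.1732]
ee_rot: [-0.641, 0.768, 0.001, -0.001]
wrist_force: [0.0, -0.4, -5.5]
width: 0.298
finger_force: 59.2
```

move_arm([
  [0,0,0,0,0,-0.08],
  [0,0,0,0,0,-0.14],
  [0,0,0,0,0,-0.18],
  [0,0,0,0,0,-0.185],
  [0,0,0,0,0,-0.185],
])

```text
time_s: 14.7
position: [0.4982, -0.2108, 0.1739]
ee_rot: [0.708, -0.707, -0.0, 0.0]
wrist_force: [0.4, -0.7, -6.0]
width: 0.3
finger_force: 59.3
```

Run:
```python
from t import *
s=arm.state();print(s['position'],s['q'].round(2),s['wrist_force'],s['torque'])
print(R.from_quat(s['ee_rot']).as_matrix().round(3)); print(delta([.59,.054,.1764],pose(0,90)))
```

```text
[ 0.49823045 -0.21078409  0.17386537] [-0.52  0.14 -0.24  1.19 -0.   -2.09] [ 0.38679616 -0.65621764 -5.99475349] [-0.35381608  0.03804398  0.01906301]
[[ 0.001 -1.    -0.001]
 [-1.    -0.001  0.   ]
 [-0.     0.001 -1.   ]]
[-2.6466e+01 -9.2110e+00 -2.5800e-01  1.0000e-03  0.0000e+00  1.0000e-03]
```

move_arm([
  [-0.5,-0.2,0,0,0,0],
  [-1.5,-0.5,0,0,0,0],
  [-3,-1,0,0,0,0],
  [-5,-1.7,0,0,0,0],
  [-7.2,-2.5,0,0,0,0],
])

```text
time_s: 15.32
position: [0.5237, -0.1372, 0.1746]
ee_rot: [0.708, -0.706, -0.0, -0.0]
wrist_force: [1.2, 0.2, -6.5]
width: 0.298
finger_force: 59.3
```

move_arm([
  [-2.3,-0.8,0,0,0,0],
  [-4.6,-1.6,0,0,0,0],
  [-6.9,-2.4,0,0,0,0],
  [-9.2,-3.2,0,0,0,0],
  [-11.5,-4,0,0,0,0],
])

```text
time_s: 15.95
position: [0.5633, -0.0217, 0.1745]
ee_rot: [0.708, -0.706, -0.0, -0.0]
wrist_force: [-0.0, 0.3, -5.6]
width: 0.3
finger_force: 59.3
```

move_arm([
  [-2.2,-0.8,0,0,0,0],
  [-4.2,-1.5,0,0,0,0],
  [-5.8,-2.1,0,0,0,0],
  [-7,-2.5,0,0,0,0],
  [-7.7,-2.7,0,0,0,0],
])

```text
time_s: 16.58
position: [0.5903, 0.0539, 0.1744]
ee_rot: [0.708, -0.706, -0.0, 0.0]
wrist_force: [-0.1, 0.6, -5.3]
width: 0.295
finger_force: 59.3
```

move_arm([
  [0,0,0,0,0.04,0],
  [0,0,0,0,0.1,0],
  [0,0,0,0,0.16,0],
  [0,0,0,0,0.2,0],
  [0,0,0,0,0.2,0],
])

```text
time_s: 17.2
position: [0.5898, 0.054, 0.1741]
ee_rot: [0.704, -0.703, 0.07, 0.07]
wrist_force: [0.5, 0.3, -5.3]
width: 0.299
finger_force: 59.4
```

```bash
cat > disc.py <<'E'
from t import *
def disc(n='scene',zmin=.1):
    p,d=snap(n);W=cloud(n,d);hsv=cv2.cvtColor(p,cv2.COLOR_RGB2HSV)
    m=(cv2.inRange(hsv,(12,50,150),(28,150,255))>0)&(W[...,2]>zmin)&(W[...,2]<.4)&(abs(W[...,0]-.59)<.12)&(W[...,1]>-.05)&(W[...,1]<.35)
    nn,l,st,_=cv2.connectedComponentsWithStats(m.astype(np.uint8));m=l==1+st[1:,4].argmax()
    w=W[m];c=w.mean(0);n_=np.linalg.svd(w-c)[2][2];n_*=np.sign(n_[2])
    o=c; print(n,len(w),'c',c.round(3),'n',n_.round(3),'tilt',np.degrees(np.arccos(n_[2])).round(1),'min',np.percentile(w,1,0).round(3),'max',np.percentile(w,99,0).round(3))
    return p
E
python3 - <<'E'
from disc import *
s=arm.state();print(s['time_s'],s['position'],s['q'].round(2),s['wrist_force'],s['torque'])
print(R.from_quat(s['ee_rot']).as_matrix().round(3))
p=disc();a=disc('top')
cv2.imwrite('pics/p1.png',np.hstack([cv2.resize(i,(400,400),interpolation=2) for i in (a[110:260,220:370,::-1],p[130:330,230:430,::-1])]))
E
```

```text
17.2 [0.58984228 0.05395273 0.17414822] [ 0.09  0.25 -0.12  1.22 -0.2  -1.48] [ 0.46806903  0.25847302 -5.33205447] [ 0.10356145 -0.02583763 -0.04641008]
[[ 0.002 -1.    -0.   ]
 [-0.98  -0.002 -0.198]
 [ 0.198  0.001 -0.98 ]]
scene 2377 c [0.595 0.157 0.176] n [-0.005  0.205  0.979] tilt 11.8 min [0.513 0.081 0.158] max [0.671 0.233 0.193]
top 1 c [0.69  0.242 0.109] n [0. 0. 1.] tilt 0.0 min [0.69  0.242 0.109] max [0.69  0.242 0.109]
```

View pics/p1.png

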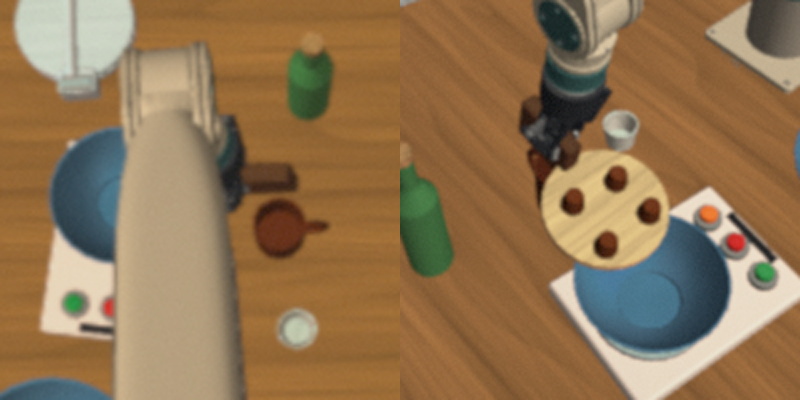

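Both top and scene views show the board tilted 11.5° over the bowl with all four cones still on it. The scene plane fit puts the disc centre at (.595,.157,.176), so the 35 mm offset lies along the tool axis. I'll compute the tilt path with the disc's tip held about 50 mm short of the bowl's centre.

```bash
cat > path.py <<'E'
from t import *
import sys
ty,tz=float(sys.argv[1]),float(sys.argv[2])
s=arm.state();q=R.from_quat(s['ee_rot'])
th0=np.degrees(np.arctan2(q.as_matrix()[2,0],-q.as_matrix()[2,2]));print('th0',th0,s['position'])
for th in map(float,sys.argv[3:]):
    b=R.from_euler('ZY',[90,th],degrees=True)
    rep=np.array([.59,ty,tz])-b.apply([.085,0,.012])+b.apply([-.1,0,.003])
    print(th,delta(rep,pose(0,90,th)),rep.round(3))
E
python3 path.py .196 .135 18 21; python3 path.py .196 .122 24 28 32 36 40 44 48
```

```text
th0 11.417412250529233 [0.59010831 0.05319836 0.17445732]
18.0 [ 3.703e+00  1.500e-02 -1.860e-01 -0.000e+00  1.150e-01  1.000e-03] [0.59  0.017 0.184]
21.0 [ 3.613e+00  1.500e-02 -1.151e+00 -0.000e+00  1.670e-01  1.000e-03] [0.59  0.02  0.193]
th0 11.417412250529233 [0.59010831 0.05319836 0.17445732]
24.0 [ 3.216e+00  1.400e-02 -8.370e-01 -0.000e+00  2.200e-01  1.000e-03] [0.59  0.023 0.189]
28.0 [ 2.951e+00  1.400e-02 -2.102e+00 -0.000e+00  2.890e-01  1.000e-03] [0.59  0.028 0.201]
32.0 [ 2.599e+00  1.300e-02 -3.346e+00 -0.000e+00  3.590e-01  1.000e-03] [0.59  0.034 0.212]
36.0 [ 2.162e+00  1.300e-02 -4.563e+00 -0.000e+00  4.290e-01  1.000e-03] [0.59  0.041 0.223]
40.0 [ 1.640e+00  1.200e-02 -5.745e+00 -0.000e+00  4.990e-01  1.000e-03] [0.59  0.048 0.234]
44.0 [ 1.037e+00  1.200e-02 -6.889e+00 -0.000e+00  5.690e-01  1.000e-03] [0.59  0.057 0.244]
48.0 [ 3.560e-01  1.100e-02 -7.988e+00 -0.000e+00  6.380e-01  1.000e-03] [0.59  0.066 0.253]
```

move_arm([
  [0.5,0,0,0,0.015,0],
  [1.3,0,0,0,0.04,0],
  [2.2,0,-0.1,0,0.065,0],
  [3,0,-0.1,0,0.09,0],
  [3.5,0,-0.2,0,0.115,0],
])

```text
time_s: 17.92
position: [0.5902, 0.0189, 0.1836]
ee_rot: [0.699, -0.698, 0.111, 0.111]
wrist_force: [0.2, -0.1, -6.4]
width: 0.295
finger_force: 59.4
```

```bash
python3 path.py .196 .122 20 22 24 26 28; python3 -c "
from disc import *
disc()"
```

```text
th0 18.125144991722298 [0.59019237 0.01886243 0.18356594]
20.0 [-0.231  0.019  0.635 -0.     0.033  0.001] [0.59  0.019 0.177]
22.0 [-0.232  0.019 -0.012 -0.     0.068  0.001] [0.59  0.021 0.183]
24.0 [-0.255  0.019 -0.658 -0.     0.103  0.001] [0.59  0.023 0.189]
26.0 [-3.010e-01  1.900e-02 -1.303e+00 -0.000e+00  1.370e-01  1.000e-03] [0.59  0.026 0.195]
28.0 [-3.700e-01  1.800e-02 -1.946e+00 -0.000e+00  1.720e-01  1.000e-03] [0.59  0.028 0.201]
scene 2341 c [0.595 0.12  0.174] n [0.    0.316 0.949] tilt 18.4 min [0.513 0.048 0.148] max [0.671 0.194 0.199]
```

move_arm([
  [-0.1,0,0.2,0,0.033,0],
  [-0.2,0,0,0,0.068,0],
  [-0.3,0,-0.6,0,0.103,0],
  [-0.3,0,-1.3,0,0.137,0],
  [-0.4,0,-1.9,0,0.172,0],
])

```text
time_s: 18.6
position: [0.5906, 0.0297, 0.201]
ee_rot: [0.687, -0.686, 0.172, 0.171]
wrist_force: [0.7, 0.2, -5.6]
width: 0.296
finger_force: 59.4
```

```bash
cat > cnt.py <<'E'
from disc import *
p=disc()
hsv=cv2.cvtColor(p,cv2.COLOR_RGB2HSV);m=cv2.inRange(hsv,(0,80,10),(18,255,105));m[:, :300]=0
nn,l,st,ce=cv2.connectedComponentsWithStats(m[150:320,:440])
print([(int(st[i,4]),ce[i].round().astype(int).tolist()) for i in range(1,nn) if st[i,4]>20])
E
python3 cnt.py;python3 path.py .196 .122 30 32 34 36 38
```

```text
scene 2379 c [0.596 0.127 0.175] n [-0.003  0.472  0.882] tilt 28.2 min [0.513 0.061 0.137] max [0.672 0.196 0.211]
[(90, [303, 28]), (117, [312, 49]), (61, [330, 65]), (60, [308, 76]), (64, [344, 83]), (62, [322, 99])]
th0 28.001548394749626 [0.59079558 0.03064068 0.20105573]
30.0 [ 0.208  0.079 -0.529 -0.002  0.035  0.002] [0.59  0.031 0.207]
32.0 [ 0.206  0.077 -1.176 -0.002  0.07   0.002] [0.59  0.034 0.212]
34.0 [ 0.181  0.076 -1.822 -0.002  0.105  0.002] [0.59  0.038 0.218]
36.0 [ 1.330e-01  7.400e-02 -2.467e+00 -3.000e-03  1.400e-01  2.000e-03] [0.59  0.041 0.223]
38.0 [ 6.300e-02  7.200e-02 -3.109e+00 -3.000e-03  1.750e-01  2.000e-03] [0.59  0.045 0.229]
```

Four cones are still on the board at 28°. I'll go on slowly.

move_arm([
  [0.1,0,-0.5,0,0.03,0],
  [0.1,0,-1,0,0.06,0],
  [0.1,0,-1.5,0,0.085,0],
  [0.1,0,-1.8,0,0.105,0],
  [0.1,0,-1.8,0,0.105,0],
])

```text
time_s: 19.27
position: [0.5904, 0.0371, 0.2167]
ee_rot: [0.677, -0.676, 0.207, 0.206]
wrist_force: [0.3, 0.1, -4.6]
width: 0.299
finger_force: 59.6
```

```bash
python3 cnt.py;python3 path.py .196 .122 36 38 40 42 44
```

```text
scene 2819 c [0.595 0.132 0.179] n [-0.005  0.56   0.829] tilt 34.0 min [0.513 0.071 0.137] max [0.671 0.195 0.221]
[(207, [305, 30]), (60, [313, 50]), (353, [355, 125])]
th0 33.91823422937793 [0.59034218 0.03683981 0.21670693]
36.0 [ 0.028  0.033 -0.795 -0.001  0.036  0.001] [0.59  0.041 0.223]
38.0 [ 2.500e-02  3.300e-02 -1.441e+00 -1.000e-03  7.100e-02  1.000e-03] [0.59  0.045 0.229]
40.0 [-1.000e-03  3.200e-02 -2.087e+00 -1.000e-03  1.060e-01  1.000e-03] [0.59  0.048 0.234]
42.0 [-5.000e-02  3.100e-02 -2.732e+00 -1.000e-03  1.410e-01  1.000e-03] [0.59  0.052 0.239]
44.0 [-1.210e-01  3.000e-02 -3.375e+00 -1.000e-03  1.760e-01  1.000e-03] [0.59  0.057 0.244]
```

They slid at 34°. I'll let it settle briefly, then look.

move_arm([
  [0,0,-0.4,0,0.02,0],
  [0,0,-0.8,0,0.036,0],
  [0,0,-0.8,0,0.036,0],
  [0,0,-0.8,0,0.036,0],
  [0,0,-0.8,0,0.036,0],
])

```text
time_s: 19.95
position: [0.5901, 0.041, 0.2233]
ee_rot: [0.673, -0.672, 0.219, 0.218]
wrist_force: [-0.6, -0.4, -4.5]
width: 0.298
finger_force: 59.6
```

Run:
```python
from disc import *
p,_=snap('scene');cv2.imwrite('pics/p2.png',cv2.resize(p[130:330,230:470,::-1],(720,600),interpolation=2))
print(arm.state()['wrist_force'])
```

```text
[ 0.28946088 -0.23155978 -3.64743817]
```

View pics/p2.png

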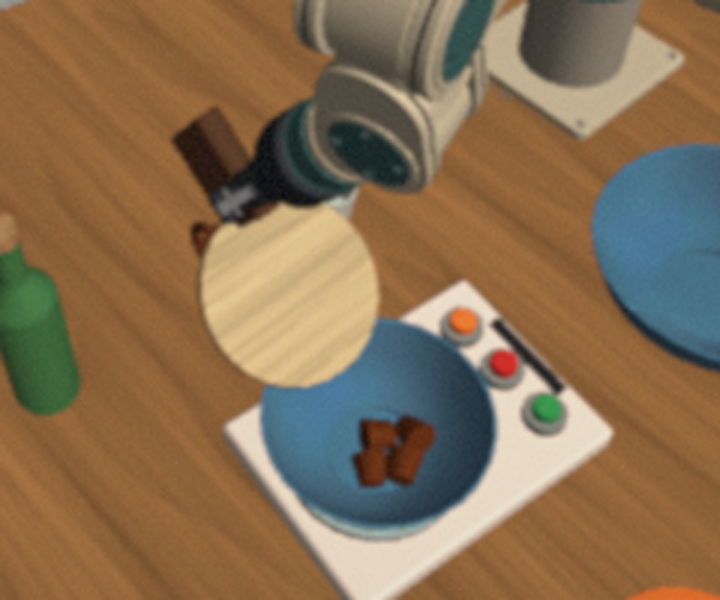

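All four cones lie in the bowl, around picture (395,450), and the board is empty. I'll retract along the board's plane, level it, and carry it to bare table on the right.

move_arm([
  [1,0,0,0,0,0],
  [3,0,0,0,0,0],
  [5.5,0,0,0,0,0],
  [8,0,0,0,0,0],
  [9,0,0,0,0,0],
])

```text
time_s: 20.62
position: [0.5905, -0.0336, 0.2784]
ee_rot: [-0.672, 0.673, -0.219, -0.217]
wrist_force: [0.6, 0.7, -4.7]
width: 0.294
finger_force: 59.6
```

move_arm([
  [0,0,0,0,-0.12,0],
  [0,0,0,0,-0.26,0],
  [0,0,0,0,-0.4,0],
  [0,0,0,0,-0.54,0],
  [0,0,0,0,-0.628,0],
])

```text
time_s: 21.25
position: [0.5901, -0.0336, 0.2771]
ee_rot: [0.707, -0.707, 0.0, -0.0]
wrist_force: [0.1, 0.3, -5.1]
width: 0.298
finger_force: 59.5
```

move_arm([
  [1.5,0.4,0,0,0,0],
  [5,1.4,0,0,0,0],
  [9,2.6,0,0,0,0],
  [13,3.8,0,0,0,0],
  [17,5,0,0,0,0],
])

```text
time_s: 21.88
position: [0.5392, -0.2034, 0.276]
ee_rot: [0.708, -0.706, 0.0, 0.002]
wrist_force: [-0.5, -0.7, -5.3]
width: 0.3
finger_force: 59.5
```

move_arm([
  [4,1.3,0,0,0,0],
  [8,2.6,2,0,0,0],
  [11,3.6,5,0,0,0],
  [12.5,4,8,0,0,0],
  [12.5,4,10,0,0,0],
])

```text
time_s: 22.5
position: [0.4987, -0.328, 0.1742]
ee_rot: [0.707, -0.707, -0.001, 0.002]
wrist_force: [0.4, 0.7, -5.0]
width: 0.295
finger_force: 59.6
```

Run:
```python
from t import *
s=arm.state();print(s['time_s'],s['position'],s['q'].round(2),s['wrist_force'])
print(R.from_quat(s['ee_rot']).as_matrix().round(3)); print(delta([.5,-.32,.003],pose(0,90)))
p,d=snap('scene');W=cloud('scene',d);hsv=cv2.cvtColor(p,cv2.COLOR_RGB2HSV)
m=(cv2.inRange(hsv,(12,50,150),(28,150,255))>0)&(W[...,2]>.1)&(W[...,2]<.25)&(abs(W[...,0]-.5)<.1)&(abs(W[...,1]+.22)<.1)
w=W[m];c=w.mean(0);n=np.linalg.svd(w-c)[2][2];print(m.sum(),c.round(4),n.round(3),w.min(0).round(3),w.max(0).round(3))
# free-space check around the target
t,d=snap('top');W=cloud('top',d);m=(W[...,2]>.008)&(W[...,2]<.1)&(W[...,0]>.4)&(W[...,0]<.6)&(W[...,1]>-.41)&(W[...,1]<-.12);print(m.sum())
```

```text
22.5 [ 0.49868467 -0.32803105  0.17415138] [-0.69  0.24 -0.12  1.21 -0.   -2.26] [ 0.40567455  0.71864295 -4.98946984]
[[ 0.    -1.    -0.004]
 [-1.    -0.    -0.001]
 [ 0.001  0.004 -1.   ]]
[-8.2600e-01 -1.9900e-01  1.7113e+01  4.0000e-03 -1.0000e-03  0.0000e+00]
1579 [ 0.5045 -0.2223  0.1955] [0.008 0.018 1.   ] [ 0.417 -0.314  0.181] [ 0.585 -0.144  0.201]
16
```

move_arm([
  [0,0,3,0,0,0],
  [0,0,7,0,0,0],
  [0,0,11,0,0,0],
  [0,0,14,0,0,0],
  [0,0,16,0,0,0],
])

```text
time_s: 23.22
position: [0.5004, -0.3267, 0.0157]
ee_rot: [0.708, -0.706, -0.0, 0.001]
wrist_force: [0.6, -0.6, -3.8]
width: 0.299
finger_force: 59.6
```

move_arm([
  [0,0,0.3,0,0,0],
  [0,0,0.6,0,0,0],
  [0,0,0.8,0,0,0],
  [0,0,0.8,0,0,0],
])

```text
time_s: 23.72
position: [0.5012, -0.3273, 0.009]
ee_rot: [0.708, -0.707, 0.001, 0.0]
wrist_force: [-0.1, -0.7, -3.8]
width: 0.3
finger_force: 59.7
```

move_arm([
  [0,0,0.2,0,0,0],
  [0,0,0.4,0,0,0],
  [0,0,0.4,0,0,0],
])

```text
time_s: 24.1
position: [0.5004, -0.3267, 0.0039]
ee_rot: [0.708, -0.707, -0.0, 0.0]
wrist_force: [-0.3, 0.3, -5.0]
width: 0.295
finger_force: 59.7
```

move_arm([
  [0,0,0.1,0,0,0],
  [0,0,0.2,0,0,0],
  [0,0,0.2,0,0,0],
])

```text
time_s: 24.48
position: [0.5008, -0.327, 0.0031]
ee_rot: [0.708, -0.707, 0.0, 0.0]
wrist_force: [-1.8, 1.0, 4.5]
width: 0.298
finger_force: 60.9
```

The board is on the table. I'll release it, rise and take a final look.

move_arm([
  [0,0,0,0,0,0],
  [0,0,0,0,0,0],
  [0,0,0,0,0,0],
  [0,0,0,0,0,0],
], jaw=0)

```text
time_s: 24.98
position: [0.5008, -0.3269, 0.0021]
ee_rot: [0.708, -0.707, 0.0, -0.0]
wrist_force: [-0.3, -0.7, 0.4]
width: 1.001
finger_force: 0.0
```

move_arm([
  [0,0,-2,0,0,0],
  [0,0,-5,0,0,0],
  [0,0,-9,0,0,0],
  [0,0,-14,0,0,0],
  [0,0,-19,0,0,0],
])

```text
time_s: 25.6
position: [0.5004, -0.3267, 0.1934]
ee_rot: [0.708, -0.707, -0.0, -0.0]
wrist_force: [1.0, -1.4, -0.9]
width: 1.002
finger_force: 0.0
```

move_arm([
  [0,0,-2,0,0,0],
  [0,0,-2,0,0,0],
  [0,0,-2,0,0,0],
  [0,0,-2,0,0,0],
])

```text
time_s: 26.1
position: [0.4996, -0.326, 0.21]
ee_rot: [0.708, -0.707, -0.002, 0.0]
wrist_force: [0.2, 0.3, -0.7]
width: 0.997
finger_force: 0.0
```

Run:
```python
from h import *
s=arm.state();print(s['time_s'],s['position'],s['wrist_force'],s['width'])
p,d=snap('scene','end.png')
W=cloud('scene',d);hsv=cv2.cvtColor(p,cv2.COLOR_RGB2HSV)
m=(cv2.inRange(hsv,(12,50,150),(28,150,255))>0)&(W[...,2]>.015)&(W[...,2]<.06)&(abs(W[...,0]-.5)<.12)&(abs(W[...,1]+.22)<.12)
w=W[m];c=w.mean(0);n=np.linalg.svd(w-c)[2][2];print(m.sum(),c.round(4),n.round(3))
r=W[225:315,305:405].reshape(-1,3);r=r[(r[:,2]>.105)&(r[:,2]<.12)];print('bowl',cv2.minEnclosingCircle((r[:,:2]*1000).astype(np.float32)))
```

```text
26.1 [ 0.49960961 -0.32603942  0.2099799 ] [ 0.24276596  0.31122328 -0.72357451] 0.9973946588488086
1379 [ 0.5059 -0.2229  0.025 ] [-0.002 -0.007 -1.   ]
bowl ((590.1913452148438, 245.527587890625), 105.81143951416016)
```

View pics/end.png

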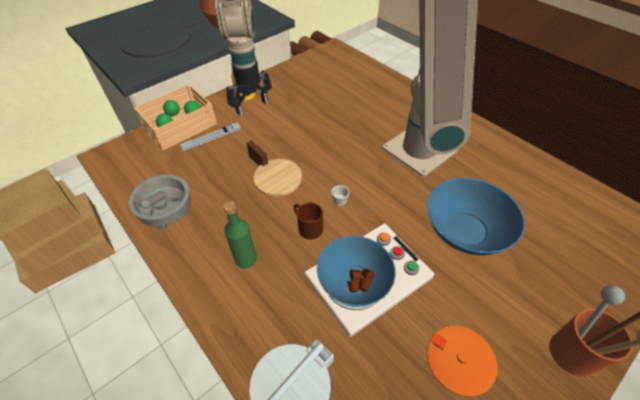

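The board lies flat and empty at (278,178), the cones are in the bowl at (361,280), and everything else stands where it was.

```bash
python3 -c "
from plant import arm
print(arm.job_done())"
```

```text
the job is handed in; nothing more can be done
None
```

I handed the job in at about 26 s: I pressed green then orange to their stops and never touched red. All four cones are in the bowl on the scale, the empty board lies flat on bare table, and nothing else looks moved in the last picture.

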